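Key the strainer cap onto the spray gun and hold it home

TASK

Pick up the knurled strainer cap from the rubber pad and set it over the inlet spigot of the spray gun on the bench stand. Turn it until its hidden keyway drops over the spigot's pin, then push it fully home against the sprung seal and finish while still gripping it and holding it down there. Leave the other things on the bench where they are.

Things in the scene. Friction and masses are not known exactly. Their poses are not given: they have to be found in the camera images.
- cap: Strainer cap: blue and dark knurled ring, its top closed by brass mesh, 48 mm across its sixteen flats (one faces +y), 36 mm high, 0.1 to 0.2 kg, standing upright on the pad. Origin at the centre of its underside, z up. Open below: bore 26 mm in diameter, 33 mm deep, with one keyway in its wall, on the cap's own +y side.
- dot (a point): Yellow dot on the cap's top rim, 20 mm from its axis, straight above the hidden keyway: a slot 9 mm wide inside the bore, 17 mm high from the underside, reaching 20.5 mm from the axis. At the start the dot lies within 25 degrees of the world +y direction from the cap's axis.
- gun: Aluminium spray gun clamped on a fixed stand, base 110 x 130 x 12 mm. Origin on the bench, on the axis of the upright inlet spigot; z up, +y towards the nozzle (brass air cap), which points within 20 degrees of world +y. The gun reaches 88 mm to +y and 105 mm to -y of the axis; its barrel's top is 141 mm, nozzle's 146 mm above the bench.
- spigot_top (a point): Centre of the top of the steel inlet spigot, 187 mm above the bench. The spigot is 10 mm in diameter here, tapers out to 21 mm at 180 mm height and is straight below. A black seal ring, 42 mm in diameter, lies around it, its top at 165 mm.
- pin_level (a point): Point on the spigot's axis level with the pin's upper side, 171 mm above the bench. The pin is a steel rod 5 mm thick, level, out to 18 mm from the axis, pointing anywhere within 40 degrees either side of the nozzle's direction. The cap's underside stops here on the pin unless its keyway is over it (within about 7 degrees); then it drops to the seal at 165 mm. Home is 157 mm.
- seal (a joint): Travel of the black sprung seal ring around the spigot: 0 m is up, grows as it is pushed down to a firm stop at 0.008 m (fully home). It pushes back with 4 N at 0 and 8 N at the stop, so the cap rises again if it is not held.
- pad: Fixed black rubber pad, 120 x 120 x 6 mm, on which the cap stands. Origin at the centre of its underside.
- screwdriver: Bystander, leave it: a screwdriver lying on the bench between the stand and the pad. Origin at the centre of its underside.
- strip: Bystander, leave it: a flat aluminium strip, 30 x 200 x 4 mm. Origin at the centre of its underside.
- tin: Bystander, leave it: a round paint tin, 84 mm across, 110 mm high. Origin at the centre of its underside.
- mixcup: Bystander, leave it: a white plastic mixing cup, 80 mm across, 85 mm high. Origin at the centre of its underside.
- brush: Bystander, leave it: a wooden wire brush, 36 x 170 x 46 mm. Origin at the centre of its underside.
- adapter: Bystander, leave it: a plain brass ring, 40 mm across, 14 mm high. Origin at the centre of its underside.
- thinner: Bystander, leave it: an orange bottle, 64 mm across, 160 mm high. Origin at the centre of its underside.

How it is judged:
By the outcome, as a careful person would: the job done as asked, in the order asked, and still so for the second after the job is handed in, while the arm keeps its last pose, push and grip.
It also fails if it takes over 51 s, if anything falls off the work surface, if the arm or the gripper's body presses on something with over 40 N, if the wrist force passes 120 N, or if a joint passes its speed limit or range.

ROBOT

A 6-joint arm with a two-finger parallel gripper is mounted at the origin on the work surface. World frame = base frame: x ahead of the robot, y to its left, z up, the work surface at z = 0. Lengths are in m, angles in rad, forces in N, time in s.
With the tool pointing down it reaches from about 0.225 to 0.725 m from the base axis. Payload 3.1 kg.
Tool frame: the origin (TCP) lies at the very end of the fingers, on their centre line; the grasp point (between the pads) lies 19 mm behind it; z points along the fingers, y is the line along which they close (so a half turn about z gives the same grasp; the last joint's range is limited). The gripper opens to 85 mm and grips with 20 to 120 N. Pads are 22 mm wide; open, the fingers measure 114 mm over their backs; the gripper's body (76 mm by 85 mm) begins 54 mm behind the grasp point. The pads swing forward as they close: fully open they stand 13 mm farther back than shut.
Start: joints at [-1.35, 0.048, 0.099, 1.622, 0, 1.443], TCP at [0.179, -0.493, 0.231] pointing down, gripper open.
Joint ranges: [-2.91, 2.91], [-0.99, 1.94], [-1.21, 1.42], [-2.12, 2.29], [-1.49, 1.47], [-3.14, 3.14]. Speed limits (rad/s): [2.79, 2.79, 3.14, 3.14, 3.14, 3.14].

INTERFACE

Orientations are given as a unit quaternion [x, y, z, w].
In Python, from rig import manip gives the robot as it stands.
- The arm moves only by the tool drive_effector, called after "Call:" by a JSON object that holds its "api" and its "payload". Schema: {"type":"object","properties":{"offsets":{"type":"array","items":{"type":"array","items":{"type":"number"},"minItems":7,"maxItems":7},"minItems":1,"maxItems":8},"only":{"type":"string"},"quiet":{"type":"boolean"},"lines":{"type":"string"}},"required":["offsets"],"additionalProperties":false}. offsets is a list of rows, 1 to 8 of them, each of 7 numbers: dx, dy, dz in m, then a rotation vector rx, ry, rz in rad, then the finger opening in m; each row shifts and turns the commanded pose from where the row before left it, along the tool's axes as they then stand; what a row does not reach is not made up. A row lasts 1/10 s, in which the tool goes at most 0.05 m and 0.15 rad, less where a joint would pass 70% of its speed; a pose out of reach is approached as far as the arm can. The fingers move at their own pace and stop on an object; the grip force is fixed at half the most. Time passes only in rows, so rows that do not move let the fingers close. The tool returns the time, the measured TCP pose, the force, the opening and the grip force at its end. only (a regular expression) keeps the lines of the reply that match it, lines (a string "A,B") keeps lines A to B, and quiet returns only ok. Input that does not fit is refused with a message, and nothing moves.
- manip.read_state(): the state, without advancing time (a new reading comes with each control period).
- manip.read_camera(name): name is "scene" or "top"; returns a dict with "image" (400x640x3 uint8, blue, green, red), "vertical_fov" (degrees; the focal length in pixels is half the picture's height over the tangent of half this angle, whatever the lens; pixels are square), "cx", "cy" (the principal point, pixels), "R" (3x3) and "t" (3): a world point X has camera coordinates R X + t. Camera axes: x right, y down, z forward; pixel columns grow to the right and rows downward; lengths in m; the calibration is good to about 2 mm. A picture is of the moment at which its call begins. There is no depth.
- manip.hand_in(): hands the job in; it is judged then, once.
The state is a dict: "time_s": time; "joint_pos": joint angles; "qvel": joint speeds; "tau": joint torques, N m; "ee_pos": TCP position; "tool_rot": TCP orientation; "wrist_force": force on the tool from outside, world axes, zero at the start; "torque": the same for the moment, N m; "grip_width": finger opening in m; "grasp_force": force on a finger pad.
Only numpy, scipy, OpenCV 4.12 (cv2) and the standard library are available. Lean on these libraries where they do the work, as an engineer would, in place of code of your own. Each camera call takes 0.05 s, during which the arm holds its last target. There are 200 camera calls.

## Working session

There is one attempt and no reset: what is moved stays moved. The work goes in short steps, Python scripts to look and compute and a tool call to move; the robot and the scene stay as the last step left them, time stands still between calls to the robot, and variables do not carry over. Pictures are saved under pics/ and viewed, at most 10 in all, crops included, and the job is handed in when it is done.

```bash
ls; mkdir -p pics; python3 - <<'E'
from rig import manip
import cv2,json
for n in("scene","top"):
    c=manip.read_camera(n); cv2.imwrite(f"pics/{n}0.png",c["image"]); print(n,c["vertical_fov"],c["cx"],c["cy"],c["R"],c["t"],[k for k in c])
s=manip.read_state(); print({k:s[k] for k in("time_s","ee_pos","tool_rot","wrist_force","grip_width","joint_pos")})
E
```

```text
pics
rig.py
scene 43.769829218507944 318.9368554093821 205.5540095827155 [[-0.00662201  0.99986078 -0.01531542]
 [ 0.66983527 -0.00693666 -0.74247734]
 [-0.74248021 -0.0151755  -0.66969608]] [ 0.01343702 -0.28325165  1.880097  ] ['image', 'vertical_fov', 'cx', 'cy', 'R', 't']
top 43.33070867444872 313.9066747943651 198.38772378547088 [[ 0.02673038 -0.99963665  0.0034723 ]
 [-0.97969602 -0.02688729 -0.1986776 ]
 [ 0.19869877  0.00190893 -0.98005875]] [-0.01842335  0.5848907   1.50515736] ['image', 'vertical_fov', 'cx', 'cy', 'R', 't']
{'time_s': 0.1, 'ee_pos': array([ 0.17929696, -0.49285708,  0.23023105]), 'tool_rot': array([ 9.84830941e-01,  1.73513440e-01, -4.52354210e-05, -1.05008502e-03]), 'wrist_force': array([-0.14581311,  0.11125049, -0.81811214]), 'grip_width': 0.08524763054644466, 'joint_pos': array([-1.34980220e+00,  4.86693382e-02,  9.77406231e-02,  1.62196972e+00,
        7.45549870e-06,  1.44299803e+00])}
```

View pics/scene0.png

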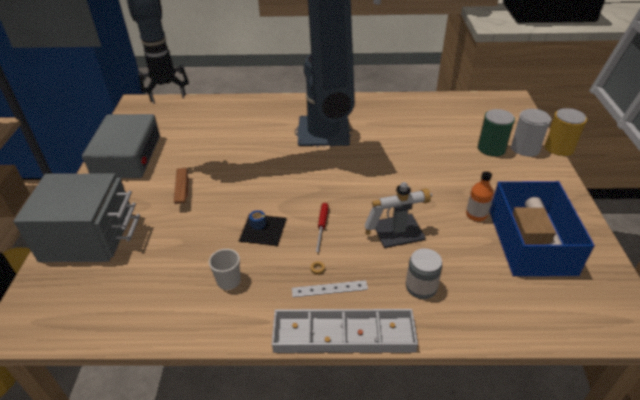

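View pics/top0.png

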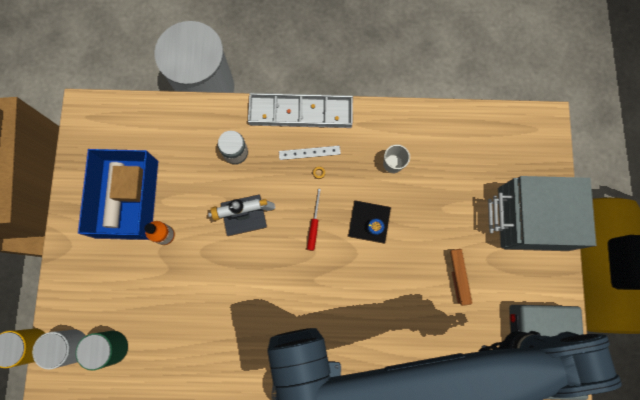

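The cap shows at scene (257,220) and top (376,226). The spigot is at scene (403,188) and top (237,207), with the nozzle pointing to world +y. Next I'll enlarge crops.

```bash
python3 - <<'E'
import cv2,numpy as np
s=cv2.imread("pics/scene0.png");t=cv2.imread("pics/top0.png")
f=lambda im,x,y:cv2.resize(im[y-18:y+19,x-25:x+25],(400,296),interpolation=cv2.INTER_CUBIC)
cv2.imwrite("pics/c1.png",np.vstack([np.hstack([f(s,258,220),f(t,376,226)]),np.hstack([f(s,405,195),f(t,235,207)])]))
E
```

```text
(no output)
```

View pics/c1.png

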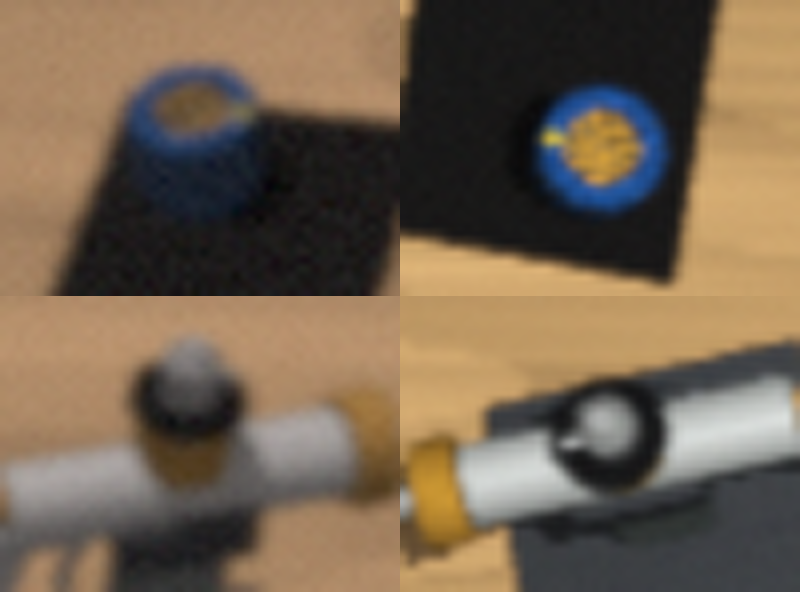

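Row 1 shows the cap's brass mesh and the yellow dot, to the left in the top view (about +y). Row 2 shows the black seal ring, the spigot, and the bright pin left of the axis at top crop (568,442), which is about image (231,207). I'll measure these with masks.

```bash
cat >h.py <<'E'
from rig import manip
import cv2,numpy as np
def K(c):
    f=200/np.tan(np.radians(c["vertical_fov"])/2); return np.array([[f,0,c["cx"]],[0,f,c["cy"]],[0,0,1]])
def ray(c,p):
    R=np.array(c["R"]);t=np.array(c["t"]);return -R.T@t,R.T@np.linalg.solve(K(c),[p[0],p[1],1])
def plane(c,p,z):
    o,d=ray(c,p);return o+d*(z-o[2])/d[2]
def proj(c,X):
    q=K(c)@(np.array(c["R"])@X+np.array(c["t"]));return q[:2]/q[2]
def tri(c1,p1,c2,p2):
    o1,d1=ray(c1,p1);o2,d2=ray(c2,p2)
    a=np.linalg.lstsq(np.c_[d1,-d2],o2-o1,rcond=None)[0]
    A,B=o1+d1*a[0],o2+d2*a[1];return (A+B)/2,np.linalg.norm(A-B)
def hsv(c):return cv2.cvtColor(cv2.medianBlur(c["image"],1),cv2.COLOR_BGR2HSV)
def roi(m,x,y,r):
    o=np.zeros_like(m);o[y-r:y+r+1,x-r:x+r+1]=m[y-r:y+r+1,x-r:x+r+1];return o
def cen(m):
    ys,xs=np.nonzero(m);return np.array([xs.mean(),ys.mean()]),len(xs)
E
python3 - <<'E'
from h import *
S=manip.read_camera("scene");T=manip.read_camera("top")
for n,c,(x,y) in(("S",S,(256,216)),("T",T,(376,226))):
    h=hsv(c)[y-9:y+10,x-11:x+12]
    print(n,x-11,y-9)
    for r in h: print(" ".join("%3d/%3d/%3d"%tuple(v) if False else ("B" if 95<v[0]<130 and v[1]>90 and v[2]>35 else "y" if 22<=v[0]<=40 and v[1]>80 and v[2]>110 else "m" if 8<v[0]<26 and v[1]>90 and v[2]>60 else ".") for v in r))
for n,c,(x,y) in(("S",S,(403,192)),("T",T,(236,207))):
    g=cv2.cvtColor(c["image"],cv2.COLOR_BGR2GRAY)[y-11:y+12,x-11:x+12]
    print(n,x-11,y-11);print("\n".join(" ".join("%3d"%v for v in r) for r in g))
E
```

```text
S 245 207
m m m m m m m m m m m m m m m m m m m m m m m
m m m m m m m m m m m m m m m m m m m m m m m
m m m m m m m m m . . . . . . . m m m m m m m
m m m m m m m . . . . . . . . . . . m m m m m
m m m m m . . . . . . . . . . . . . . m m m m
m m m m . . . . . . . . . . . . B . . . m m m
m m m m . . . . . . . m m m . . . B . . . m m
m m m . . . . . . m m m m m m . . . . . . m m
m m m . . B B . m m m m m m m m . . . . . m m
m m m . . B B . . m m m m m m m . . . . . . .
m m m . B B B . . . m m m m . . . . . . . . .
m m . . B B B B . . . . . . . . B B B B . . .
m m m . B B B B B B . . B B B B B B B B . . .
m m m . B B B B B B B B B B B B B B B B . . .
m m . . B B B B B B B B B B B B B B B B . . .
m m . . . B B B B B B B B B B B B . B B . . .
m m . . . B B B B . B B B B B B B B B B . . .
. . . . . . B B B B B B B B B B B B B B . . .
. . . . . . . B B B B B B B B B B B B . . . .
T 365 217
. . . . . . . . . . . . . . . . . . . . . . .
. . . . . . . . B B B B B B . . . . . . . . .
. . . . . . B B B B B B B B B B . . . . . . .
. . . . . B B B B B B B B B B B B . . . . . .
. . . . B B B B B B . 
[... 4219 characters left out ...]
  25  24  24  26  25  27  54  97 135 148 146 138 128 117
203 199 197 194 191 180 143  92  57  38  32  31  30  33  45  79 111 117 107  95  84  76  61
188 185 181 178 174 170 161 149 118  80  59  53  55  61  72  77  77  74  68  66  62  58  49
171 166 162 155 149 142 135 127 113  95  81  71  66  64  64  63  61  58  56  52  48  40  36
145 138 129 120 108  87  75  74  71  67  64  63  59  55  54  52  43  36  33  35  37  39  44
 93  75  63  53  45  39  45  55  55  55  53  47  38  34  34  37  37  38  41  46  49  48  50
 47  41  36  31  27  29  31  38  34  31  31  33  38  40  44  47  50  50  50  50  52  51  52
 60  59  48  35  30  31  35  37  37  35  36  35  41  50  51  52  52  51  52  52  52  55  56
```

```bash
python3 - <<'E'
from h import *
S=manip.read_camera("scene");T=manip.read_camera("top")
def mesh(c,x,y,r):
    h=hsv(c).astype(int);m=((h[...,0]>8)&(h[...,0]<23)&(h[...,1]>90)&(h[...,2]>50)).astype(np.uint8)
    return cen(roi(m,x,y,r))
b=T["image"].astype(float)
# top: cap outline= blue|mesh|dot by saturation
h=hsv(T);m=roi(((h[...,1]>80)&(h[...,2]>60)).astype(np.uint8),375,226,9)
n,l,st,ce=cv2.connectedComponentsWithStats(m);i=1+st[1:,4].argmax();print("outline",st[i],ce[i])
mt,_=mesh(T,376,226,4);ms,_=mesh(S,257,215,4);print(mt,ms)
P,g=tri(S,ms,T,mt);print("cap mesh",P,g,np.hypot(*P[:2]))
capc=plane(T,ce[i],P[2]);print("outline at z",capc, plane(T,mt,0.042))
# dot: yellow excess (min(G,R)-B) weighted and red-blue
w=np.clip(np.minimum(b[...,1],b[...,2])-b[...,0]-10,0,None)[221:231,366:372];ys,xs=np.mgrid[221:231,366:372]
print(w.astype(int));d=np.array([(w*xs).sum(),(w*ys).sum()])/w.sum();D=plane(T,d,0.042);print("dot",d,D)
for c0 in (plane(T,mt,0.042),plane(T,ce[i],.042)):
    v=D-c0;print("r",np.linalg.norm(v),"ang from +y ccw",np.degrees(np.arctan2(-v[0],v[1])))
for ps,pt in (((403.3,189.3),(235.65,205.7)),):
    P,g=tri(S,ps,T,pt);print("seal",P,g)
A=plane(T,(235.65,205.7),.165);B=plane(T,(235.6,204.8),.178);print(A,B)
for X in(A,B):
  for z in(.157,.165,.18,.187): print(z,proj(S,[X[0],X[1],z]),proj(T,[X[0],X[1],z]))
for p in((230.6,206.8),):
    D=plane(T,p,.1685);
    for X in(A,B,(A+B)/2): v=D-X;print("pin",D,np.hypot(*v[:2]),np.degrees(np.arctan2(-v[0],v[1])))
print("nozzle dir", plane(T,(211,213.5),.13)-plane(T,(268,204),.13))
E
```

```text
outline [368 218  17  17 192] [375.97395833 226.265625  ]
[375.68421053 225.84210526] [256.67857143 215.10714286]
cap mesh [ 0.50707273 -0.19580794  0.03962189] 0.0024618258573803177 0.5435655490692438
outline at z [ 0.50587373 -0.19795005  0.03962189] [ 0.50682272 -0.19675191  0.042     ]
[[ 0  0  0  0  0  0]
 [ 0  0  0  0  0  0]
 [ 0  0  0  0  0  0]
 [ 0  0  0 31 11  0]
 [ 0  0  7 77 84 54]
 [ 0  0  0  0  0  5]
 [ 0  0  0  0  0  0]
 [ 0  0  0  0  0  0]
 [ 0  0  0  0  0  0]
 [ 0  0  0  0  0  0]]
dot [369.76579926 224.86245353] [ 0.50939529 -0.17834783  0.042     ]
r 0.018583009981981133 ang from +y ccw -7.957392864475224
r 0.019692653211771653 ang from +y ccw -11.352052095203472
seal [0.53681611 0.22374011 0.16082347] 0.0021314779284626276
[0.53595706 0.2219964  0.165     ] [0.53618113 0.22021567 0.178     ]
0.157 [402.10319972 190.20103093] [236.06117904 206.20945074]
0.165 [402.38425528 187.97953155] [235.65 205.7 ]
0.18 [402.91721061 183.76698402] [234.86693446 204.72978196]
0.187 [403.1686303 181.7797304] [234.49598936 204.27018107]
0.157 [401.46567784 190.25835676] [236.68002022 206.14997279]
0.165 [401.74426554 188.03685562] [236.27219811 205.64021498]
0.18 [402.27254176 183.8242999 ] [235.49552599 204.66941256]
0.187 [402.52175438 181.83704021] [235.12760967 204.20953504]
pin [0.53170789 0.23574493 0.1685    ] 0.014390188763830145 17.174498270583914
pin [0.53170789 0.23574493 0.1685    ] 0.01616068407396184 16.06916931709251
pin [0.53170789 0.23574493 0.1685    ] 0.015274728184452736 16.589804590766157
nozzle dir [-0.03301842  0.166288    0.        ]
```

Cap axis is about (0.506, -0.197), with its top at z≈0.040 from two views, against 0.042 given. The dot is about 10° clockwise of +y, at r 19 mm. The spigot axis is about (0.536, 0.221), and the pin is about 17–20° ccw of +y. I'll grasp with the fingers across the dot direction (tool yaw 80°).

Call:
{"api": "drive_effector", "payload": {"offsets": [[0.045, -0.0184, 0, 0, 0, 0, 0.085], [0.045, -0.0184, 0, 0, 0, 0, 0.085], [0.045, -0.0184, 0, 0, 0, 0, 0.085], [0.045, -0.0184, 0, 0, 0, 0, 0.085], [0.045, -0.0184, 0, 0, 0, 0, 0.085], [0.045, -0.0184, 0, 0, 0, 0, 0.085], [0.045, -0.0184, 0, 0, 0, 0, 0.085], [0.045, -0.0184, 0, 0, 0, 0, 0.085]]}}

```text
time_s: 1.1
ee_pos: [0.4687, -0.2304, 0.2314]
tool_rot: [0.985, 0.174, 0.0, 0.0]
wrist_force: [0.5, -1.6, 0.3]
grip_width: 0.085
grasp_force: 0.0
```

Call:
{"api": "drive_effector", "payload": {"offsets": [[0, 0, 0.015, 0, 0, -0.149, 0.085], [0, 0, 0.015, 0, 0, -0.149, 0.085], [0, 0, 0.015, 0, 0, -0.149, 0.085], [0, 0, 0.015, 0, 0, -0.149, 0.085], [0, 0, 0.015, 0, 0, -0.149, 0.085], [0, 0, 0.015, 0, 0, -0.149, 0.085], [0, 0, 0.015, 0, 0, -0.149, 0.085], [0, 0, 0, 0, 0, 0, 0.085]]}}

```text
time_s: 1.9
ee_pos: [0.4658, -0.2309, 0.1236]
tool_rot: [0.768, 0.641, -0.001, -0.002]
wrist_force: [-0.3, 0.5, 0.6]
grip_width: 0.0848
grasp_force: 0.0
```

```bash
cat >>h.py <<'E'
from scipy.spatial.transform import Rotation as Ro
def delta(target):
    s=manip.read_state();r=Ro.from_quat(s["tool_rot"]);M=r.as_matrix()
    print("t",s["time_s"],"ee",s["ee_pos"].round(4),"yaw",np.degrees(np.arctan2(M[1,0],M[0,0])).round(2),"z",M[:,2].round(4),"F",np.round(s["wrist_force"],2),"w",s["grip_width"],"tool delta",(M.T@(np.array(target)-s["ee_pos"])).round(4))
E
python3 -c "
from h import *
delta([.506,-.197,.1])"
```

```text
t 1.9 ee [ 0.4658 -0.2309  0.1236] yaw 79.73 z [-0.0043  0.0029 -1.    ] F [-0.26  0.52  0.58] w 0.0848087662565961 tool delta [0.0405 0.0336 0.0236]
```

Call:
{"api": "drive_effector", "payload": {"offsets": [[0.02, 0.017, 0.012, 0, 0, 0, 0.085], [0.0205, 0.0168, 0.012, 0, 0, 0, 0.085], [0, 0, 0, 0, 0, 0, 0.085], [0, 0, 0, 0, 0, 0, 0.085]]}}

```text
time_s: 2.3
ee_pos: [0.508, -0.198, 0.1027]
tool_rot: [0.768, 0.641, -0.0, 0.0]
wrist_force: [-0.0, -0.2, 0.3]
grip_width: 0.0848
grasp_force: 0.0
```

```bash
python3 - <<'E'
from h import *
delta([.506,-.197,.013])
s=manip.read_camera("scene")["image"];t=manip.read_camera("top")["image"]
f=lambda im,x,y:cv2.resize(im[y-35:y+35,x-25:x+25],(400,560),interpolation=cv2.INTER_CUBIC)
cv2.imwrite("pics/c2.png",np.hstack([f(s,257,210),f(t,376,226)]))
E
```

```text
t 2.3 ee [ 0.508  -0.198   0.1027] yaw 79.68 z [-4.e-04 -4.e-04 -1.e+00] F [-0.05 -0.23  0.27] w 0.08475911875001257 tool delta [ 0.0007 -0.0022  0.0897]
```

View pics/c2.png

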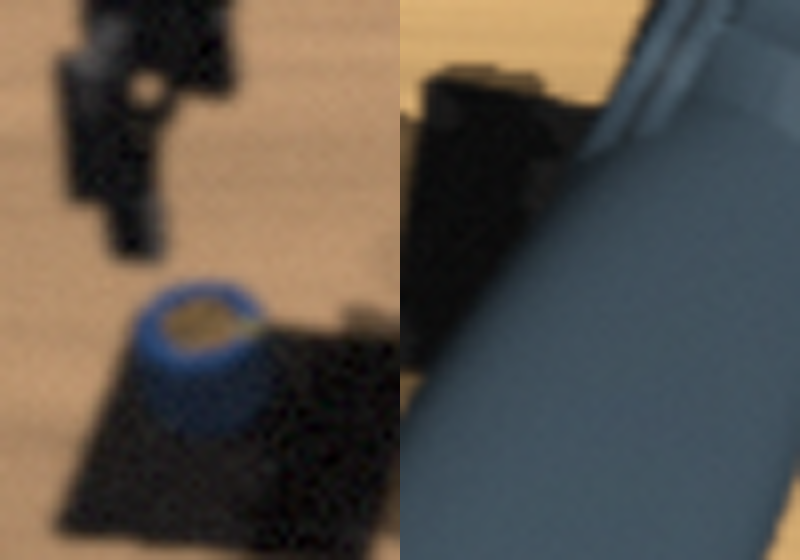

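The left crop shows the near fingertip at about scene (249.5,206) and the cap's top centre at about (257,215). The arm hides the cap in the top view. I'll check the fingertip against its predicted position.

```bash
python3 - <<'E'
from h import *
S=manip.read_camera("scene");s=manip.read_state();M=Ro.from_quat(s["tool_rot"]).as_matrix();e=s["ee_pos"]
for y in(-.047,0,.047):
  for z in(-.013,0): print(y,z,proj(S,e+M@[0,y,z]))
E
```

```text
-0.047 -0.013 [257.01723283 185.46508927]
-0.047 0 [257.44631068 188.85429429]
0 -0.013 [252.48036398 195.78611551]
0 0 [252.94712619 199.19362746]
0.047 -0.013 [247.72058503 206.61424499]
0.047 0 [248.22825373 210.03781369]
```

Call:
{"api": "drive_effector", "payload": {"offsets": [[0, -0.001, 0.03, 0, 0, 0, 0.085], [0, 0, 0.03, 0, 0, 0, 0.085], [0, 0, 0.025, 0, 0, 0, 0.085], [0, 0, 0.0095, 0, 0, 0, 0.085], [0, 0, 0, 0, 0, 0, 0.085], [0, 0, 0, 0, 0, 0, 0.085]]}}

```text
time_s: 3.05
ee_pos: [0.5077, -0.1988, 0.0092]
tool_rot: [0.768, 0.641, 0.0, 0.001]
wrist_force: [0.1, 0.2, 0.0]
grip_width: 0.0849
grasp_force: 0.0
```

Call:
{"api": "drive_effector", "payload": {"offsets": [[0, 0, 0, 0, 0, 0, 0.03], [0, 0, 0, 0, 0, 0, 0.03], [0, 0, 0, 0, 0, 0, 0.03], [0, 0, 0, 0, 0, 0, 0.03], [0, 0, 0, 0, 0, 0, 0.03], [0, 0, 0, 0, 0, 0, 0.03], [0, 0, 0, 0, 0, 0, 0.03], [0, 0, 0, 0, 0, 0, 0.03]]}}

```text
time_s: 3.85
ee_pos: [0.5081, -0.1986, 0.0095]
tool_rot: [0.767, 0.641, 0.001, 0.001]
wrist_force: [-0.3, 0.1, 6.6]
grip_width: 0.0468
grasp_force: 62.5
```

Call:
{"api": "drive_effector", "payload": {"offsets": [[0, 0, -0.015, 0, 0, 0, 0.03], [0, 0, -0.03, 0, 0, 0, 0.03], [0, 0, -0.035, 0, 0, 0, 0.03], [0, 0, -0.04, 0, 0, 0, 0.03], [0, 0, -0.04, 0, 0, 0, 0.03], [0, 0, -0.04, 0, 0, 0, 0.03], [0, 0, -0.02, 0, 0, 0, 0.03], [0, 0, 0, 0, 0, 0, 0.03]]}}

```text
time_s: 4.65
ee_pos: [0.5086, -0.1988, 0.2325]
tool_rot: [0.767, 0.641, 0.001, 0.004]
wrist_force: [-0.8, 0.0, -1.3]
grip_width: 0.0469
grasp_force: 62.1
```

```bash
python3 - <<'E'
from h import *
delta([.536,.221,.23])
s=manip.read_camera("scene")
f=lambda im,x,y:cv2.resize(im[y-30:y+30,x-40:x+40],(800,600),interpolation=cv2.INTER_CUBIC)
p=proj(s,[.506,-.197,.22]).astype(int);print(p)
cv2.imwrite("pics/c3.png",f(s["image"],*p))
E
```

```text
t 4.65 ee [ 0.5086 -0.1988  0.2325] yaw 79.75 z [ 0.0068 -0.0036 -1.    ] F [-0.76  0.02 -1.31] w 0.04688638289401666 tool delta [ 0.418  -0.0477  0.0012]
[249 166]
```

View pics/c3.png

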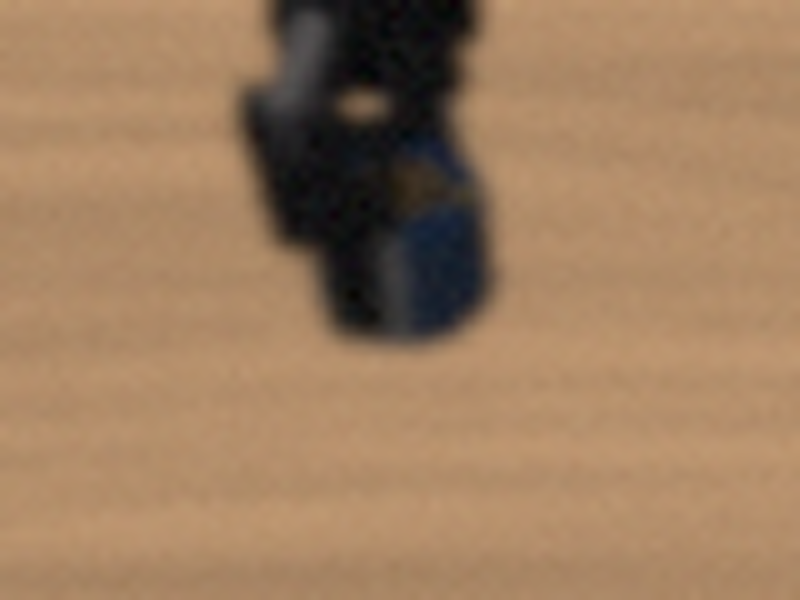

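The cap is held upright, with its right edge at scene (258,163). Now I'll carry it over the spigot.

Call:
{"api": "drive_effector", "payload": {"offsets": [[0.03, -0.0034, 0, 0, 0, 0, 0.03], [0.048, -0.0055, 0, 0, 0, 0, 0.03], [0.048, -0.0055, 0, 0, 0, 0, 0.03], [0.048, -0.0055, 0, 0, 0, 0, 0.03], [0.048, -0.0055, 0, 0, 0, 0, 0.03], [0.048, -0.0055, 0, 0, 0, 0, 0.03], [0.048, -0.0055, 0, 0, 0, 0, 0.03], [0.048, -0.0055, 0, 0, 0, 0, 0.03]]}}

```text
time_s: 5.5
ee_pos: [0.5291, 0.1713, 0.2246]
tool_rot: [0.767, 0.641, -0.002, -0.001]
wrist_force: [1.3, -1.3, -0.8]
grip_width: 0.0469
grasp_force: 62.0
```

Call:
{"api": "drive_effector", "payload": {"offsets": [[0.03, -0.0034, 0, 0, 0, 0, 0.03], [0.02, -0.002, 0, 0, 0, 0, 0.03], [0, 0, 0, 0, 0, -0.122, 0.03], [0, 0, 0, 0, 0, -0.122, 0.03], [0, 0, 0, 0, 0, -0.122, 0.03], [0, 0, 0, 0, 0, -0.122, 0.03], [0, 0, 0, 0, 0, 0, 0.03], [0, 0, 0, 0, 0, 0, 0.03]]}}

```text
time_s: 6.3
ee_pos: [0.5334, 0.2195, 0.2256]
tool_rot: [0.591, 0.807, -0.002, -0.001]
wrist_force: [-0.1, -0.7, -2.8]
grip_width: 0.0472
grasp_force: 61.9
```

```bash
python3 - <<'E'
from h import *
delta([.536,.221,.23])
S=manip.read_camera("scene");T=manip.read_camera("top")
f=lambda im,x,y:cv2.resize(im[y-30:y+30,x-20:x+20],(400,600),interpolation=cv2.INTER_CUBIC)
cv2.imwrite("pics/c4.png",np.hstack([f(S["image"],403,180),f(T["image"],235,204)]))
E
```

```text
t 6.3 ee [0.5334 0.2195 0.2256] yaw 107.56 z [-0.0039 -0.0011 -1.    ] F [-0.08 -0.7  -2.79] w 0.0472494059397722 tool delta [ 0.0007  0.0029 -0.0045]
```

View pics/c4.png

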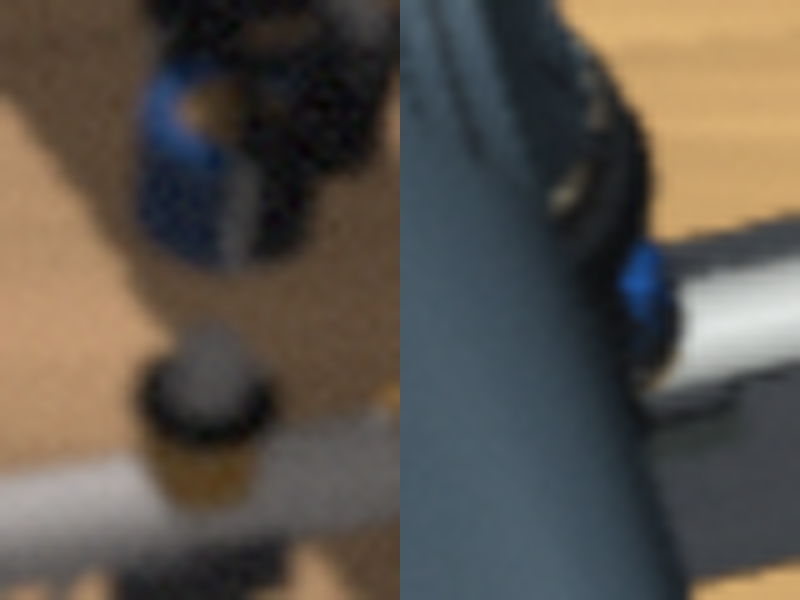

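The cap is held above the spigot. Its left edge is at crop x≈138, with the spigot axis at about 210, so it is roughly coaxial. I'll check that edge against prediction using the scene camera's bias, as seen on the spigot.

```bash
python3 - <<'E'
from h import *
S=manip.read_camera("scene");g=S["image"].astype(int)
s=manip.read_state();e=s["ee_pos"];print(e)
for r in range(160,178): print(r,[int(v) for v in g[r,392:404,2]], end="\n")
# predicted cap left tangent for axis at TCP, underside e.z-.0035
for dz in(0.004,.012,.02,.03,.036):
    a=np.radians(np.arange(360));P=[proj(S,e+[.024*np.cos(t),.024*np.sin(t),-.0035+dz]) for t in a];P=np.array(P);i=P[:,0].argmin();print(dz,"left",P[i],"bottom row",P[:,1].max(),"right",P[:,0].max())
x=np.array([.536,.221,.165]);P=np.array([proj(S,x+[.021*np.cos(t),.021*np.sin(t),0]) for t in a]);print("seal pred",P[:,0].min(),P[:,0].max(),P[:,1].min(),P[:,1].max())
print([int(v) for v in g[191,390:420,2]]);print([[int(v) for v in g[q,390:420,2]] for q in(188,190)])
E
```

```text
[0.53407996 0.21962665 0.2269606 ]
160 [86, 89, 88, 89, 80, 65, 53, 49, 74, 95, 98, 80]
161 [86, 87, 88, 85, 79, 64, 50, 54, 77, 101, 101, 84]
162 [89, 91, 87, 89, 77, 55, 46, 46, 61, 76, 80, 72]
163 [91, 93, 93, 86, 70, 53, 37, 42, 45, 56, 52, 50]
164 [90, 90, 90, 85, 65, 47, 33, 35, 37, 41, 36, 40]
165 [89, 92, 91, 79, 64, 46, 33, 26, 27, 31, 31, 29]
166 [89, 90, 85, 81, 68, 45, 24, 30, 27, 32, 31, 26]
167 [88, 88, 86, 81, 63, 41, 30, 27, 29, 30, 32, 25]
168 [88, 87, 88, 76, 59, 38, 25, 25, 20, 32, 21, 30]
169 [96, 88, 89, 76, 60, 38, 29, 28, 29, 26, 22, 24]
170 [107, 93, 87, 79, 61, 41, 28, 27, 31, 27, 27, 27]
171 [116, 97, 89, 83, 69, 44, 31, 23, 27, 25, 32, 27]
172 [129, 103, 89, 87, 73, 53, 33, 29, 31, 35, 22, 30]
173 [145, 115, 97, 83, 79, 61, 44, 34, 22, 24, 28, 32]
174 [159, 138, 114, 93, 82, 77, 60, 42, 36, 27, 27, 28]
175 [171, 159, 136, 115, 94, 81, 74, 61, 49, 44, 42, 35]
176 [177, 175, 159, 133, 104, 88, 84, 80, 73, 63, 57, 55]
177 [181, 182, 170, 142, 113, 92, 89, 89, 85, 82, 79, 79]
0.004 left [394.6117808  169.08409308] bottom row 175.21191812309925 right 412.78311348223406
0.012 left [394.87177539 166.70419255] bottom row 172.82063446661795 right 413.1178763757711
0.02 left [395.13388146 164.30496433] bottom row 170.4096312324956 right 413.45536842925
0.03 left [395.46452268 161.27838898] bottom row 167.36777300491346 right 413.88112248128965
0.036 left [395.66453173 159.44757533] bottom row 165.52748222048544 right 414.13867461044117
seal pred 394.3220162215316 409.7471586409267 183.12896133098502 192.96769199506838
[177, 176, 178, 179, 172, 150, 113, 70, 36, 28, 29, 43, 48, 53, 52, 52, 38, 29, 16, 24, 46, 69, 81, 85, 85, 85, 83, 88, 87, 92]
[[181, 180, 182, 181, 174, 151, 114, 65, 40, 45, 65, 71, 75, 78, 75, 77, 71, 62, 48, 41, 59, 76, 86, 91, 91, 90, 89, 91, 90, 89], [178, 179, 179, 177, 171, 141, 95, 54, 29, 34, 49, 61, 62, 71, 67, 66, 58, 38, 15, 23, 44, 73, 82, 87, 86, 87, 90, 86, 88, 94]]
```

In the scene view the cap and spigot axes agree in y (both about 0.224 biased). I'll shift +2 mm along tool y and descend gently, watching the force.

Call:
{"api": "drive_effector", "payload": {"offsets": [[0, 0.002, 0.01, 0, 0, 0, 0.03], [0, 0, 0.015, 0, 0, 0, 0.03], [0, 0, 0.008, 0, 0, 0, 0.03], [0, 0, 0.004, 0, 0, 0, 0.03], [0, 0, 0.004, 0, 0, 0, 0.03], [0, 0, 0, 0, 0, 0, 0.03]]}}

```text
time_s: 7.05
ee_pos: [0.5361, 0.2203, 0.1864]
tool_rot: [0.59, 0.807, -0.0, -0.0]
wrist_force: [0.7, -1.0, -1.6]
grip_width: 0.0467
grasp_force: 61.9
```

Call:
{"api": "drive_effector", "payload": {"offsets": [[0, 0, 0.003, 0, 0, 0, 0.03], [0, 0, 0.003, 0, 0, 0, 0.03], [0, 0, 0, 0, 0, 0, 0.03]]}}

```text
time_s: 7.35
ee_pos: [0.5362, 0.2204, 0.1805]
tool_rot: [0.59, 0.807, -0.0, -0.0]
wrist_force: [-0.0, 0.1, -1.7]
grip_width: 0.0469
grasp_force: 61.9
```

Call:
{"api": "drive_effector", "payload": {"offsets": [[0, 0, 0.003, 0, 0, 0, 0.03], [0, 0, 0.002, 0, 0, 0, 0.03], [0, 0, 0, 0, 0, 0, 0.03], [0, 0, 0, 0, 0, 0, 0.03]]}}

```text
time_s: 7.75
ee_pos: [0.5363, 0.2204, 0.1757]
tool_rot: [0.59, 0.807, -0.0, -0.0]
wrist_force: [-0.9, 0.2, -1.2]
grip_width: 0.047
grasp_force: 61.9
```

Still no contact. Next I'll make small steps through pin level (TCP ≈ 0.1745).

Call:
{"api": "drive_effector", "payload": {"offsets": [[0, 0, 0.002, 0, 0, 0, 0.03], [0, 0, 0, 0, 0, 0, 0.03]]}}

```text
time_s: 7.95
ee_pos: [0.5362, 0.2204, 0.1735]
tool_rot: [0.59, 0.808, -0.0, -0.0]
wrist_force: [-0.3, 0.1, -2.4]
grip_width: 0.0469
grasp_force: 61.9
```

Call:
{"api": "drive_effector", "payload": {"offsets": [[0, 0, 0.002, 0, 0, 0, 0.03], [0, 0, 0, 0, 0, 0, 0.03]]}}

```text
time_s: 8.15
ee_pos: [0.5362, 0.2203, 0.1715]
tool_rot: [0.59, 0.807, -0.0, -0.0]
wrist_force: [-0.3, -0.1, -1.7]
grip_width: 0.0469
grasp_force: 61.9
```

Call:
{"api": "drive_effector", "payload": {"offsets": [[0, 0, 0.002, 0, 0, 0, 0.03], [0, 0, 0, 0, 0, 0, 0.03]]}}

```text
time_s: 8.35
ee_pos: [0.5362, 0.2203, 0.1694]
tool_rot: [0.59, 0.807, -0.0, -0.0]
wrist_force: [0.6, 1.2, -1.9]
grip_width: 0.047
grasp_force: 61.9
```

Call:
{"api": "drive_effector", "payload": {"offsets": [[0, 0, 0.002, 0, 0, 0, 0.03], [0, 0, 0, 0, 0, 0, 0.03]]}}

```text
time_s: 8.55
ee_pos: [0.5365, 0.2204, 0.1684]
tool_rot: [0.59, 0.807, 0.0, 0.0]
wrist_force: [-0.5, -0.4, 1.5]
grip_width: 0.0467
grasp_force: 62.3
```

Contact came at TCP 0.1684, so the underside is at about 0.165. That is seal level, which suggests the keyway is already over the pin. Pushing on should show 4 to 8 N over 8 mm.

Call:
{"api": "drive_effector", "payload": {"offsets": [[0, 0, 0.002, 0, 0, 0, 0.03], [0, 0, 0, 0, 0, 0, 0.03]]}}

```text
time_s: 8.75
ee_pos: [0.5365, 0.2204, 0.1665]
tool_rot: [0.59, 0.808, 0.0, 0.0]
wrist_force: [-1.4, -0.2, 3.2]
grip_width: 0.0468
grasp_force: 62.4
```

Call:
{"api": "drive_effector", "payload": {"offsets": [[0, 0, 0.002, 0, 0, 0, 0.03], [0, 0, 0, 0, 0, 0, 0.03]]}}

```text
time_s: 8.95
ee_pos: [0.5365, 0.2204, 0.1642]
tool_rot: [0.59, 0.808, 0.0, 0.0]
wrist_force: [-2.5, -1.2, 4.3]
grip_width: 0.0466
grasp_force: 62.5
```

Call:
{"api": "drive_effector", "payload": {"offsets": [[0, 0, 0.002, 0, 0, 0, 0.03], [0, 0, 0, 0, 0, 0, 0.03]]}}

```text
time_s: 9.15
ee_pos: [0.5365, 0.2204, 0.1621]
tool_rot: [0.59, 0.807, 0.0, 0.0]
wrist_force: [-2.2, -0.1, 5.5]
grip_width: 0.0471
grasp_force: 62.6
```

Call:
{"api": "drive_effector", "payload": {"offsets": [[0, 0, 0.002, 0, 0, 0, 0.03], [0, 0, 0, 0, 0, 0, 0.03]]}}

```text
time_s: 9.35
ee_pos: [0.5365, 0.2205, 0.1607]
tool_rot: [0.59, 0.808, 0.0, 0.0]
wrist_force: [-1.9, -0.3, 6.9]
grip_width: 0.0467
grasp_force: 63.1
```

Call:
{"api": "drive_effector", "payload": {"offsets": [[0, 0, 0.001, 0, 0, 0, 0.03], [0, 0, 0, 0, 0, 0, 0.03]]}}

```text
time_s: 9.55
ee_pos: [0.5365, 0.2204, 0.1605]
tool_rot: [0.59, 0.807, 0.001, 0.0]
wrist_force: [-4.2, -1.0, 8.8]
grip_width: 0.047
grasp_force: 63.2
```

Call:
{"api": "drive_effector", "payload": {"offsets": [[0, 0, 0.001, 0, 0, 0, 0.03], [0, 0, 0.001, 0, 0, 0, 0.03], [0, 0, 0, 0, 0, 0, 0.03], [0, 0, 0, 0, 0, 0, 0.03]]}}

```text
time_s: 9.95
ee_pos: [0.5365, 0.2205, 0.1604]
tool_rot: [0.59, 0.808, 0.001, 0.001]
wrist_force: [-5.4, -2.2, 14.5]
grip_width: 0.047
grasp_force: 63.9
```

```bash
python3 - <<'E'
from h import *
delta([.536,.221,.16])
S=manip.read_camera("scene");T=manip.read_camera("top")
f=lambda im,x,y:cv2.resize(im[y-30:y+30,x-20:x+20],(400,600),interpolation=cv2.INTER_CUBIC)
cv2.imwrite("pics/c5.png",np.hstack([f(S["image"],403,190),f(T["image"],235,204)]))
E
```

```text
t 9.95 ee [0.5365 0.2205 0.1604] yaw 107.71 z [ 2.9e-03  7.0e-04 -1.0e+00] F [-5.45 -2.23 14.47] w 0.0469711778617489 tool delta [ 0.0007 -0.0004  0.0004]
```

View pics/c5.png

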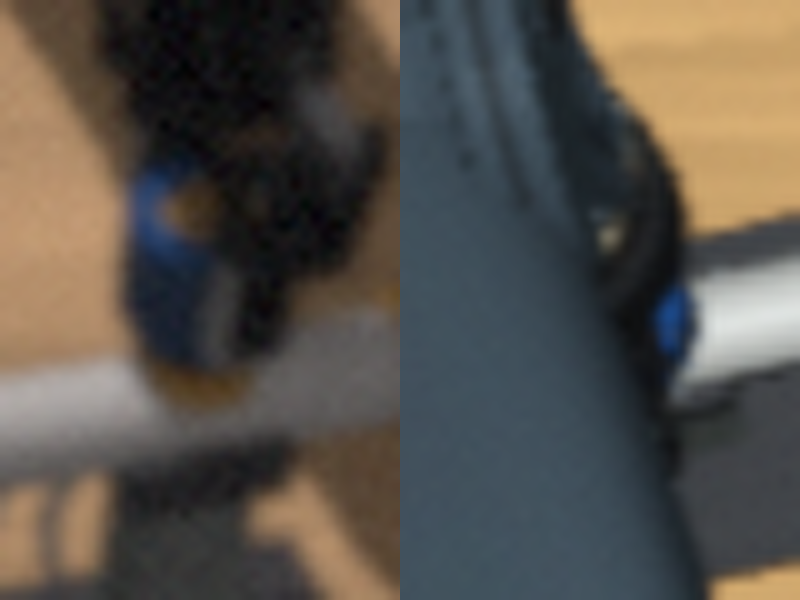

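The cap is seated on the spigot. The seal ring is gone from view, with only the brass collar visible below the cap at crop (195,385). The spring profile and the firm stop at TCP 0.1604, 8 mm below first seal contact, confirm it is home. It is held down with about 14 N.

```bash
python3 -c "
from rig import manip
print(manip.hand_in())"
```

```text
the job is handed in; nothing more can be done
None
```

The cap is on the spigot with its keyway over the pin, pushed down to the seal's firm stop (8 mm below first seal contact), and I handed it in at about 10 s, still gripped and held down with about 14 N.

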